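# Lift the tall pedal bin's lid for a look inside

### The arm

A 6-joint arm with a two-finger parallel gripper is mounted at the origin on a cart in front of the work surface, level with it; the furniture and walls round the work are solid. World frame = base frame: x ahead of the robot, y to its left, z up, the work surface at z = 0. Lengths are in mm, angles in rad, forces in N, time in s.
With the tool pointing down it reaches from about 275 to 1000 mm from the base axis. Payload 8.4 kg.
Tool frame: the origin (TCP) lies on the mounting face of the last link; the fingertips stand 173 mm ahead of it and the grasp point (between the pads) lies 155 mm ahead of it; z points along the fingers, y is the line along which they close (so a half turn about z gives the same grasp; the last joint's range is limited). The gripper opens to 85 mm and grips with 20 to 120 N. Pads are 22 mm wide; open, the fingers measure 114 mm over their backs; the gripper's body (76 mm by 85 mm) begins 54 mm behind the grasp point. The pads swing forward as they close: fully open they stand 13 mm farther back than shut.
Start: joints at [-1.2, 0.353, 1.633, -0, 1.155, -0.002], TCP at [227.639, -582.074, 404.681] pointing down, gripper open.
Joint ranges: [-2.63, 2.63], [-0.92, 2.1], [0.06, 2.66], [-1.3, 4.44], [0, 2.69], [-3.02, 3.02]. Speed limits (rad/s): [2.22, 2.22, 2.79, 3.14, 3.14, 3.14].

### API

Orientations are given as [roll, pitch, yaw] about the fixed x, y, z axes, in that order (R = Rz(yaw) Ry(pitch) Rx(roll)).
In Python, from rig import r gives the robot as it stands.
- The arm moves only by the tool apply_moves, never from a script. Its argument "deltas" is a list of rows, each an object with "claw": the gripper command: -1 is fully open, 1 is shut, values between are in proportion; "delta_pos": the shift along the tool's x, y, z in cm, a list of three; "yaw": the turn about the tool's z in rad. In form: [{"claw": claw, "delta_pos": [tx, ty, tz], "yaw": yaw}, ...]. A call has 1 to 8 rows; each row shifts and turns the commanded pose from where the row before left it, along the tool's axes as they then stand; what a row does not reach is not made up. A row lasts 1/8 s, in which the tool goes at most 62.5 mm and 10.7 degrees, less where a joint would pass 70% of its speed; a pose out of reach is approached as far as the arm can. A call with a gripper value outside its range is refused whole. The fingers move at their own pace and stop on an object; "grip_force" is the grip in N (left out, the last holds). Time passes only in rows, so rows that do not move let the fingers close. It gives the time, the measured TCP pose, the force, the opening and the grip force at its end, in the units of the state.
- r.sense(): the state, without advancing time (a new reading comes with each control period).
- r.grab_frame(name): name is "side" or "top"; returns a dict with "img" (400x640x3 uint8, blue, green, red), "z_map" (400x640 float32, mm along the optical axis (not along the pixel's ray), 0 where there is no reading), "fx", "fy", "cx", "cy" (pixels), "dist" ([k1, k2, p1, p2, k3] as OpenCV has them; the pictures are not rectified), "eye" and "rotation" of the camera in the world. Camera axes: x right, y up, looking along -z (the intrinsics and any distortion apply to the point x, -y, -z); pixel columns grow to the right and rows downward; lengths in mm; the calibration is good to about 2 mm. A picture is of the moment at which its call begins.
- r.sign_off(): hands the job in; it is judged then, once.
The state is a dict: "clock": time; "qpos": joint angles; "qvel": joint speeds; "joint_efforts": joint torques, N m; "eef_pos": TCP position; "tcp_rot": TCP orientation; "contact_force": force on the tool from outside, world axes, zero at the start; "wrist_torque": the same for the moment, N m; "opening": opening from 0.0 (shut) to 1.0 (fully open); "grasp_force": force on a finger pad.
Only numpy, scipy, OpenCV 4.12 (cv2) and the standard library are available. Lean on these libraries where they do the work, as an engineer would, in place of code of your own. Each camera call takes 0.05 s, during which the arm holds its last target. There are 200 camera calls.

### The job

I want to see how full the taller of the two pedal bins on the bench is. Press its pedal right down so that the lid stands wide open, hold it open for at least two seconds, then ease the pedal slowly back up, taking a second or more, so that the lid comes down shut without a slam. Work the lid only by the pedal, and do not press the pedal of the low bin.

Things in the scene. Friction and masses are not known exactly. Their poses are not given: they have to be found in the camera images.
- tall_bin: the taller of two alike pedal bins: rectangular grey metal bucket on a black plinth, flat steel lid; 104 mm deep (x), 114 mm wide (y), 140 mm high to the lid's underside, 148 mm with the lid; fixed to the bench, offcuts inside. Origin: centre of its underside, on the bench top (z = 0). Its pedal sticks out of the plinth along the bin's own -x, toward the robot within 23 degrees of yaw
- tall_bin_pad (a point): point to press: middle of the top of the tall bin's pedal pad, a dark steel plate 34 (x) x 42 (y) x 6 mm on a bar 18 mm wide. It lies 134 mm from the bin's origin along the bin's -x, 80 mm in front of the lid edge. 48 mm above the bench at rest, 21 mm fully pressed, within 1 mm of the same x and y. The pad slopes up away from the bin by 7 degrees at rest, down by 7 degrees when fully pressed
- tall_bin_pedal (a joint): the tall bin's pedal: 0 at rest (up, lid shut), 0.25 rad against its stop (fully pressed). It turns on a level pin inside the plinth, 105 mm behind the pad's middle. It needs about 4 to 6 N on the pad all the way; a spring and the lid's weight bring it back, and if let go from fully down it flies up in a fraction of a second and the lid slams
- tall_bin_lid: the tall bin's steel lid, 108 x 118 x 8 mm, linked to the pedal: it turns up 4.8 times as far as the pedal, to 69 degrees (1.2 rad) with the pedal fully down. Origin on its hinge at the bin's rear top edge, 53 mm behind the bin's middle, 140 mm above the bench; its z axis points straight up when shut and tips back as it opens. Not to be touched
- low_bin_pedal (a joint): pedal of the other, lower bin (same build and footprint, only 90 mm high to the underside of its lid), 0 at rest and 0.25 rad fully pressed; to be left up. Which bin stands at the left varies

How it is judged:
By the outcome, as a careful person would: the job done as asked, in the order asked, and still so for the second after the job is handed in, with the robot touching nothing.
It also fails if it takes over 34 s, if anything falls off the work surface, if the arm or the gripper's body presses on something with over 40 N, if the wrist force passes 120 N, or if a joint passes its speed limit or range.

## Working session

There is one attempt and no reset: what is moved stays moved. The work goes in short steps, Python scripts to look and compute and a tool call to move; the robot and the scene stay as the last step left them, time stands still between calls to the robot, and variables do not carry over. Pictures are saved under pics/ and viewed, at most 10 in all, crops included, and the job is handed in when it is done.

Besides the shell and the picture viewer there is one more tool, called as name(argument=value, ...), one argument or row to a line, values as JSON. apply_moves: Moves the arm, as the interface text tells. Its arguments: {"type":"object","properties":{"deltas":{"type":"array"},"grip_force":{"type":"number"}},"required":["deltas"]}

```bash
mkdir -p pics
cat > h.py <<'E'
import numpy as np, cv2
from rig import r
def cloud(f):
    h,w=f["z_map"].shape
    u,v=np.meshgrid(np.arange(w),np.arange(h))
    K=np.array([[f["fx"],0,f["cx"]],[0,f["fy"],f["cy"]],[0,0,1.]])
    p=cv2.undistortPoints(np.stack([u,v],-1).reshape(-1,1,2).astype(float),K,np.array(f["dist"],float)).reshape(h,w,2)
    z=f["z_map"]
    c=np.stack([p[...,0]*z,-p[...,1]*z,-z],-1)
    P=c@np.array(f["rotation"]).T+np.array(f["eye"])
    P[z==0]=np.nan
    return P
E
python3 - <<'E'
from h import *
for n in("top","side"):
    f=r.grab_frame(n); cv2.imwrite(f"pics/{n}0.png",f["img"]); np.savez(f"{n}0.npz",P=cloud(f),img=f["img"])
    print(n,f["eye"],f["rotation"],f["fx"])
print(r.sense())
E
```

```text
Traceback (most recent call last):
  File "h.py", line 10, in cloud
    P=c@np.array(f["rotation"]).T+np.array(f["eye"])
      ~~~~~~~~~~~~~~~~~~~~~~~~~~~^~~~~~~~~~~~~~~~~~~
ValueError: operands could not be broadcast together with shapes (400,640) (3,)
```

View pics/top0.png

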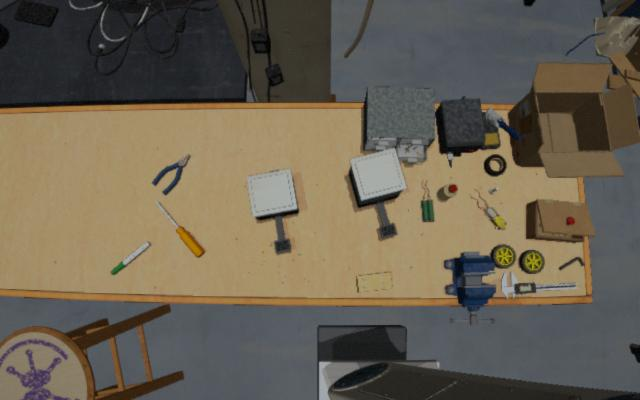

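The top view shows two bins: the left lid at (273,193) with its pad at (282,246), and the right lid at (377,175) with its pad at (387,230). The rotation seems to be given as rpy, so I'll fix that.

```bash
sed -i 's/np.array(f\["rotation"\]).T/rot(f["rotation"]).T/' h.py
cat >> h.py <<'E'
from scipy.spatial.transform import Rotation
def rot(a):
    a=np.array(a,float)
    return a if a.shape==(3,3) else Rotation.from_euler("xyz",a).as_matrix()
E
python3 - <<'E'
from h import *
for n in("top","side"):
    f=r.grab_frame(n); cv2.imwrite(f"pics/{n}0.png",f["img"]); P=cloud(f); np.savez(f"{n}0.npz",P=P,img=f["img"])
    print(n,f["eye"],f["rotation"],f["fx"])
    if n=="top":
        for u,v in((273,193),(377,175),(282,246),(387,230),(220,190)): print(u,v,P[v,u].round(1))
        for c,(u,v) in dict(left=(273,193),right=(377,175)).items():
            z=P[v,u,2]; m=(abs(P[...,2]-z)<6); w=np.zeros_like(m); w[v-40:v+40,u-40:u+40]=1; m&=w
            print(c,z,cv2.minAreaRect(P[m][:,:2].astype(np.float32)),P[m].mean(0))
        for c,(u,v) in dict(left=(282,246),right=(387,230)).items():
            m=np.zeros(P.shape[:2],bool); m[v-14:v+14,u-14:u+14]=1; m&=(P[...,2]>35)&(P[...,2]<65)
            print(c,m.sum(),cv2.minAreaRect(P[m][:,:2].astype(np.float32)),np.median(P[m],0))
s=r.sense();print(s)
E
```

```text
top [ 382.06409067  135.08052269 1211.3527816 ] [ 0.17334095  0.01820593 -1.56417929] 443.4582884792302
273 193 [582.1 276.7  94.8]
377 175 [619.   15.1 144.6]
282 246 [449.2 255.1  52.5]
387 230 [492.2 -19.1  53.4]
220 190 [607.  438.3   0.7]
left 94.81247162875684 ((586.2147216796875, 282.42657470703125), (110.49720764160156, 118.67205810546875), 10.962242126464844) [584.83959205 281.63855467  96.02813993]
right 144.61021031439304 ((624.827880859375, 13.608871459960938), (109.65258026123047, 118.13030242919922), 15.199966430664062) [622.63805262  14.20657943 146.25796211]
left 256 ((461.7233581542969, 258.0045471191406), (53.191978454589844, 41.92049789428711), 9.403159141540527) [454.95041139 258.08419433  46.92391189]
right 263 ((504.69110107421875, -19.198131561279297), (57.97443389892578, 42.53430938720703), 13.216203689575195) [497.95739816 -18.26788091  46.72820016]
side [209.9855617  815.22416244 469.29095684] [ 1.10257953 -0.00395056 -2.63405484] 368.18114820983146
{'clock': 0.15, 'qpos': array([-1.20040722e+00,  3.53491545e-01,  1.63395098e+00,  1.83081607e-05,
        1.15521481e+00, -2.40316586e-03]), 'qvel': array([ 9.17799769e-04, -1.69969076e-03, -2.64553725e-03, -8.28865493e-06,
       -8.32912429e-04, -8.09876841e-04]), 'joint_efforts': array([-6.98144213e-04, -6.05633998e+01, -3.42340672e+01, -7.76038314e-05,
        6.26563240e-03,  3.92257721e-05]), 'eef_pos': array([ 227.57237837, -581.90546033,  404.1377686 ]), 'tcp_rot': array([-3.14052802e+00, -1.93004645e-05,  3.72784861e-01]), 'contact_force': array([ 0.44473135, -0.69418675,  0.27976616]), 'wrist_torque': array([0.03896875, 0.02903608, 0.01092033]), 'grasp_force': 0.0, 'opening': 1.0032229136153008}
```

View pics/side0.png

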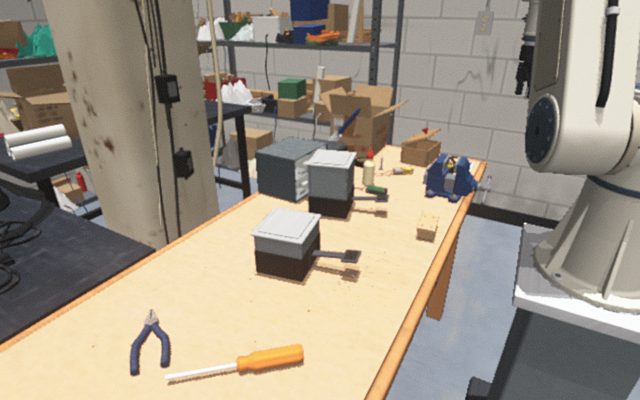

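The side view agrees: the far bin at (330,180) is the taller one, with its pad at (375,200). Its lid measures z≈146, 110x118 mm, yaw ≈15°, which puts the pad at about (494.5, -20.5). I'm moving above it with the fingers shut.

apply_moves(
  deltas=[
    {"claw":1,"delta_pos":[2.5,-2.3,0],"yaw":0.11},
    {"claw":1,"delta_pos":[4.2,-4.0,0],"yaw":0},
    {"claw":1,"delta_pos":[4.2,-4.0,0],"yaw":0},
    {"claw":1,"delta_pos":[4.2,-4.0,0],"yaw":0},
    {"claw":1,"delta_pos":[4.2,-4.0,0],"yaw":0},
    {"claw":1,"delta_pos":[4.2,-4.0,0],"yaw":0},
    {"claw":1,"delta_pos":[4.2,-4.0,0],"yaw":0},
    {"claw":1,"delta_pos":[4.2,-4.0,0],"yaw":0},
  ],
  grip_force=30,
)

```text
clock: 1.15
eef_pos: [454.3, -203.1, 404.7]
tcp_rot: [3.141, -0.0, 0.263]
contact_force: [0.1, -0.2, 1.0]
opening: -0.005
grasp_force: 0.0
```

apply_moves(
  deltas=[
    {"claw":1,"delta_pos":[2.1,-4.1,1],"yaw":0},
    {"claw":1,"delta_pos":[2.1,-4.1,3],"yaw":0},
    {"claw":1,"delta_pos":[2.1,-4.1,3],"yaw":0},
    {"claw":1,"delta_pos":[2.1,-4.1,3],"yaw":0},
    {"claw":1,"delta_pos":[0,0,2],"yaw":0},
    {"claw":1,"delta_pos":[0,0,0],"yaw":0},
    {"claw":1,"delta_pos":[0,0,0],"yaw":0},
  ],
)

```text
clock: 2.02
eef_pos: [492.5, -25.0, 285.3]
tcp_rot: [3.141, -0.0, 0.262]
contact_force: [-0.1, -0.5, 1.0]
opening: -0.001
grasp_force: 0.0
```

Run:
```python
from h import *
f=r.grab_frame("side"); cv2.imwrite("pics/side1.png",cv2.resize(f["img"][80:260,280:520],None,fx=3,fy=3))
f=r.grab_frame("top"); P=cloud(f); cv2.imwrite("pics/top1.png",cv2.resize(f["img"][120:300,290:490],None,fx=3,fy=3))
s=r.sense(); print(s["clock"],s["eef_pos"],s["tcp_rot"],s["contact_force"])
```

```text
2.125 [492.57312159 -25.1606596  285.66248408] [ 3.14108373e+00 -1.52389577e-03  2.61748214e-01] [0.35331713 0.54655459 0.36908416]
```

View pics/side1.png

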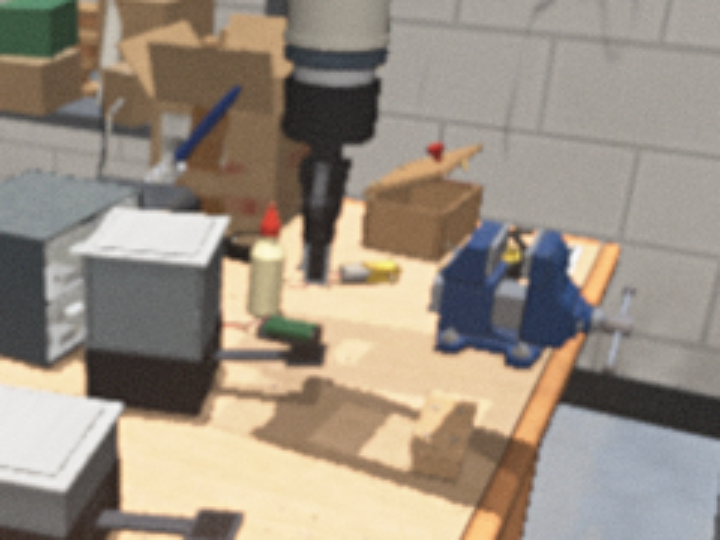

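The side view shows the shut fingertips (crop 318,280) just above the tall bin's pad (303,350), with the lid well clear. I'll correct the few mm of offset and go down.

apply_moves(
  deltas=[
    {"claw":1,"delta_pos":[0.3,-0.4,1.5],"yaw":0},
    {"claw":1,"delta_pos":[0,0,2],"yaw":0},
    {"claw":1,"delta_pos":[0,0,1.5],"yaw":0},
    {"claw":1,"delta_pos":[0,0,0.5],"yaw":0},
    {"claw":1,"delta_pos":[0,0,0.4],"yaw":0},
    {"claw":1,"delta_pos":[0,0,0.4],"yaw":0},
    {"claw":1,"delta_pos":[0,0,0],"yaw":0},
  ],
)

```text
clock: 3.0
eef_pos: [494.3, -20.0, 221.9]
tcp_rot: [3.141, -0.001, 0.263]
contact_force: [-1.0, -0.6, 1.3]
opening: -0.007
grasp_force: 0.7
```

apply_moves(
  deltas=[
    {"claw":1,"delta_pos":[0,0,0.2],"yaw":0},
    {"claw":1,"delta_pos":[0,0,0.3],"yaw":0},
    {"claw":1,"delta_pos":[0,0,0.3],"yaw":0},
    {"claw":1,"delta_pos":[0,0,0.3],"yaw":0},
    {"claw":1,"delta_pos":[0,0,0.3],"yaw":0},
    {"claw":1,"delta_pos":[0,0,0.3],"yaw":0},
    {"claw":1,"delta_pos":[0,0,0.3],"yaw":0},
    {"claw":1,"delta_pos":[0,0,0.2],"yaw":0},
  ],
)

```text
clock: 4.0
eef_pos: [494.1, -19.9, 199.5]
tcp_rot: [-3.142, -0.0, 0.263]
contact_force: [-3.0, -0.8, 4.0]
opening: 0.002
grasp_force: 2.2
```

Contact is about 4 N, so the pedal is moving with the tip. I'll go the last few mm to the stop.

apply_moves(
  deltas=[
    {"claw":1,"delta_pos":[0,0,0.2],"yaw":0},
    {"claw":1,"delta_pos":[0,0,0.1],"yaw":0},
    {"claw":1,"delta_pos":[0,0,0.1],"yaw":0},
    {"claw":1,"delta_pos":[0,0,0],"yaw":0},
  ],
)

```text
clock: 4.5
eef_pos: [494.4, -19.9, 195.8]
tcp_rot: [3.141, -0.001, 0.263]
contact_force: [-0.7, -0.2, 4.4]
opening: -0.001
grasp_force: 2.1
```

Run:
```python
from h import *
f=r.grab_frame("side"); cv2.imwrite("pics/side2.png",cv2.resize(f["img"][80:260,280:520],None,fx=3,fy=3))
s=r.sense(); print(s["clock"],s["eef_pos"],s["contact_force"])
```

```text
4.55 [494.37192521 -19.89866458 195.82086195] [-0.44898787 -0.72239739  3.30530847]
```

View pics/side2.png

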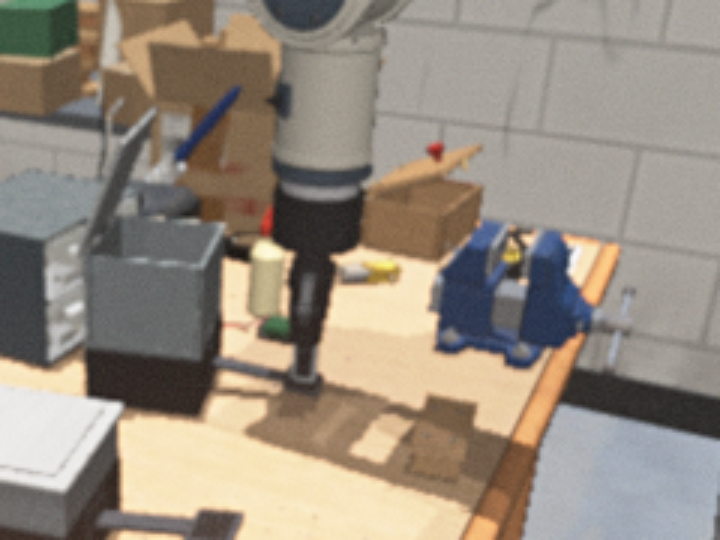

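The side view shows the tip on the pad (305,380) and the lid standing open (120,180). Force is still about 4 N, so the pedal isn't at its stop yet.

apply_moves(
  deltas=[
    {"claw":1,"delta_pos":[0,0,0.05],"yaw":0},
    {"claw":1,"delta_pos":[0,0,0.05],"yaw":0},
    {"claw":1,"delta_pos":[0,0,0],"yaw":0},
  ],
)

```text
clock: 4.92
eef_pos: [494.4, -19.9, 195.4]
tcp_rot: [3.141, -0.001, 0.263]
contact_force: [-3.1, 0.5, 14.3]
opening: 0.001
grasp_force: 7.2
```

Force jumped to 14 N, so it is on the stop. I'll hold there for 3 s.

apply_moves(
  deltas=[
    {"claw":1,"delta_pos":[0,0,0.02],"yaw":0},
    {"claw":1,"delta_pos":[0,0,0],"yaw":0},
    {"claw":1,"delta_pos":[0,0,0],"yaw":0},
    {"claw":1,"delta_pos":[0,0,0],"yaw":0},
    {"claw":1,"delta_pos":[0,0,0],"yaw":0},
    {"claw":1,"delta_pos":[0,0,0],"yaw":0},
    {"claw":1,"delta_pos":[0,0,0],"yaw":0},
    {"claw":1,"delta_pos":[0,0,0],"yaw":0},
  ],
)

```text
clock: 5.92
eef_pos: [494.4, -19.9, 195.4]
tcp_rot: [3.141, -0.001, 0.263]
contact_force: [-3.8, -0.5, 17.0]
opening: 0.0
grasp_force: 8.4
```

apply_moves(
  deltas=[
    {"claw":1,"delta_pos":[0,0,0],"yaw":0},
    {"claw":1,"delta_pos":[0,0,0],"yaw":0},
    {"claw":1,"delta_pos":[0,0,0],"yaw":0},
    {"claw":1,"delta_pos":[0,0,0],"yaw":0},
    {"claw":1,"delta_pos":[0,0,0],"yaw":0},
    {"claw":1,"delta_pos":[0,0,0],"yaw":0},
    {"claw":1,"delta_pos":[0,0,0],"yaw":0},
    {"claw":1,"delta_pos":[0,0,0],"yaw":0},
  ],
)

```text
clock: 6.92
eef_pos: [494.4, -19.9, 195.4]
tcp_rot: [3.141, -0.001, 0.263]
contact_force: [-4.2, -0.2, 15.8]
opening: 0.004
grasp_force: 8.4
```

apply_moves(
  deltas=[
    {"claw":1,"delta_pos":[0,0,0],"yaw":0},
    {"claw":1,"delta_pos":[0,0,0],"yaw":0},
    {"claw":1,"delta_pos":[0,0,0],"yaw":0},
    {"claw":1,"delta_pos":[0,0,0],"yaw":0},
    {"claw":1,"delta_pos":[0,0,0],"yaw":0},
    {"claw":1,"delta_pos":[0,0,0],"yaw":0},
    {"claw":1,"delta_pos":[0,0,0],"yaw":0},
    {"claw":1,"delta_pos":[0,0,0],"yaw":0},
  ],
)

```text
clock: 7.92
eef_pos: [494.4, -19.9, 195.4]
tcp_rot: [3.141, -0.001, 0.263]
contact_force: [-2.7, 0.7, 16.9]
opening: 0.0
grasp_force: 8.4
```

Run:
```python
from h import *
f=r.grab_frame("side"); cv2.imwrite("pics/side3.png",cv2.resize(f["img"][80:260,280:520],None,fx=3,fy=3))
f=r.grab_frame("top"); cv2.imwrite("pics/top3.png",cv2.resize(f["img"][120:300,290:490],None,fx=3,fy=3))
s=r.sense(); print(s["clock"],s["eef_pos"],s["contact_force"])
```

```text
8.025 [494.39581962 -19.92167891 195.38232806] [-3.1497038   0.09270035 16.10197527]
```

View pics/side3.png

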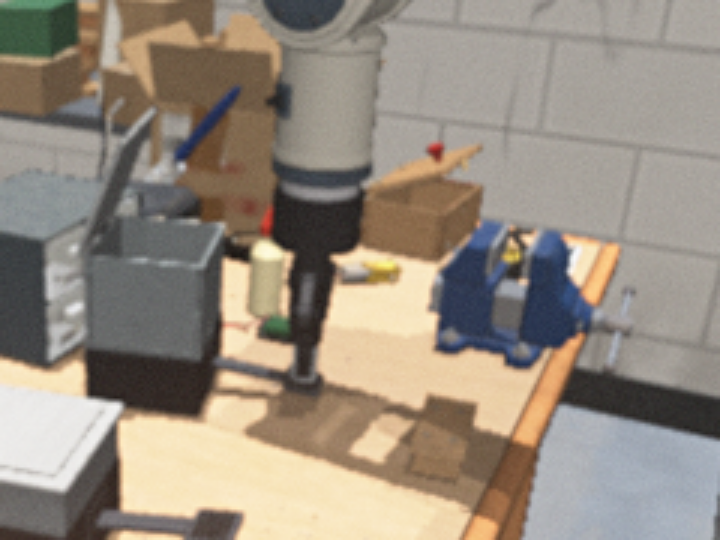

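The lid stands fully open (120,180) with the pad bottomed (305,380). Now I'll ease it up at about 8 mm/s.

apply_moves(
  deltas=[
    {"claw":1,"delta_pos":[0,0,-0.1],"yaw":0},
    {"claw":1,"delta_pos":[0,0,-0.1],"yaw":0},
    {"claw":1,"delta_pos":[0,0,-0.1],"yaw":0},
    {"claw":1,"delta_pos":[0,0,-0.1],"yaw":0},
    {"claw":1,"delta_pos":[0,0,-0.1],"yaw":0},
    {"claw":1,"delta_pos":[0,0,-0.1],"yaw":0},
    {"claw":1,"delta_pos":[0,0,-0.1],"yaw":0},
    {"claw":1,"delta_pos":[0,0,-0.1],"yaw":0},
  ],
)

```text
clock: 9.02
eef_pos: [493.9, -20.0, 202.5]
tcp_rot: [-3.142, 0.0, 0.263]
contact_force: [-1.8, -1.6, 4.0]
opening: 0.0
grasp_force: 2.1
```

apply_moves(
  deltas=[
    {"claw":1,"delta_pos":[0,0,-0.1],"yaw":0},
    {"claw":1,"delta_pos":[0,0,-0.1],"yaw":0},
    {"claw":1,"delta_pos":[0,0,-0.1],"yaw":0},
    {"claw":1,"delta_pos":[0,0,-0.1],"yaw":0},
    {"claw":1,"delta_pos":[0,0,-0.1],"yaw":0},
    {"claw":1,"delta_pos":[0,0,-0.1],"yaw":0},
    {"claw":1,"delta_pos":[0,0,-0.1],"yaw":0},
    {"claw":1,"delta_pos":[0,0,-0.1],"yaw":0},
  ],
)

```text
clock: 10.02
eef_pos: [494.0, -19.9, 210.5]
tcp_rot: [-3.141, 0.0, 0.263]
contact_force: [-2.2, -1.9, 4.4]
opening: -0.0
grasp_force: 2.0
```

apply_moves(
  deltas=[
    {"claw":1,"delta_pos":[0,0,-0.1],"yaw":0},
    {"claw":1,"delta_pos":[0,0,-0.1],"yaw":0},
    {"claw":1,"delta_pos":[0,0,-0.1],"yaw":0},
    {"claw":1,"delta_pos":[0,0,-0.1],"yaw":0},
    {"claw":1,"delta_pos":[0,0,-0.1],"yaw":0},
    {"claw":1,"delta_pos":[0,0,-0.1],"yaw":0},
    {"claw":1,"delta_pos":[0,0,-0.1],"yaw":0},
    {"claw":1,"delta_pos":[0,0,-0.1],"yaw":0},
  ],
)

```text
clock: 11.02
eef_pos: [494.3, -19.9, 218.6]
tcp_rot: [3.142, -0.001, 0.263]
contact_force: [-2.3, -0.3, 4.0]
opening: 0.002
grasp_force: 1.9
```

apply_moves(
  deltas=[
    {"claw":1,"delta_pos":[0,0,-0.1],"yaw":0},
    {"claw":1,"delta_pos":[0,0,-0.1],"yaw":0},
    {"claw":1,"delta_pos":[0,0,-0.1],"yaw":0},
    {"claw":1,"delta_pos":[0,0,-0.1],"yaw":0},
    {"claw":1,"delta_pos":[0,0,-0.1],"yaw":0},
    {"claw":1,"delta_pos":[0,0,-0.1],"yaw":0},
    {"claw":1,"delta_pos":[0,0,-0.1],"yaw":0},
    {"claw":1,"delta_pos":[0,0,-0.1],"yaw":0},
  ],
)

```text
clock: 12.02
eef_pos: [494.1, -20.0, 226.5]
tcp_rot: [-3.142, 0.0, 0.263]
contact_force: [-0.5, 1.2, 1.0]
opening: 0.002
grasp_force: 0.0
```

The tip is off the pad. I'll back away upward and check.

apply_moves(
  deltas=[
    {"claw":1,"delta_pos":[0,0,-0.5],"yaw":0},
    {"claw":1,"delta_pos":[0,0,-2],"yaw":0},
    {"claw":1,"delta_pos":[0,0,-4],"yaw":0},
    {"claw":1,"delta_pos":[0,0,-4],"yaw":0},
    {"claw":1,"delta_pos":[0,0,-2],"yaw":0},
    {"claw":1,"delta_pos":[0,0,0],"yaw":0},
    {"claw":1,"delta_pos":[0,0,0],"yaw":0},
    {"claw":1,"delta_pos":[0,0,0],"yaw":0},
  ],
)

```text
clock: 13.02
eef_pos: [493.7, -19.9, 350.3]
tcp_rot: [-3.141, 0.002, 0.263]
contact_force: [0.3, -0.3, 0.2]
opening: -0.0
grasp_force: 0.0
```

Run:
```python
from h import *
f=r.grab_frame("side"); cv2.imwrite("pics/side4.png",cv2.resize(f["img"][80:260,280:520],None,fx=3,fy=3))
s=r.sense(); print(s["clock"],s["eef_pos"],s["contact_force"])
```

```text
13.075 [493.76899714 -19.92390529 350.4234966 ] [ 0.04958031 -1.16262295  0.75376089]
```

View pics/side4.png

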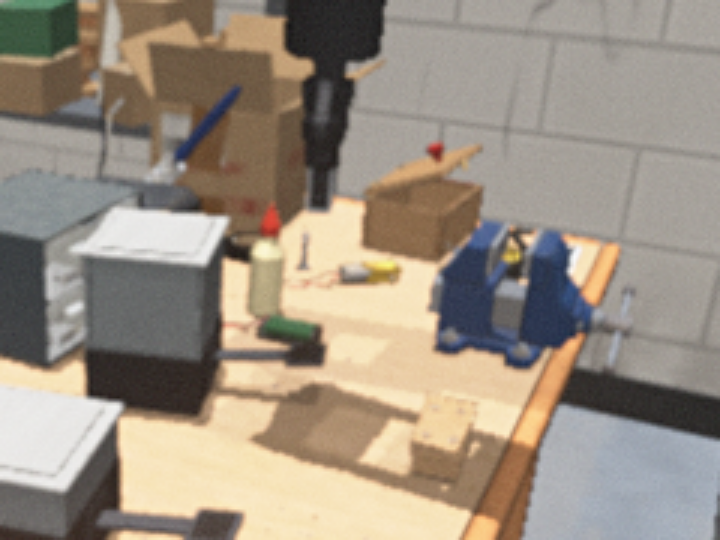

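The lid is shut (155,235), the pedal is back up (303,350), and the gripper is clear (320,200).

```bash
python3 -c "
from rig import r
print(r.sign_off())"
```

```text
the job is handed in; nothing more can be done
None
```

I pressed the tall bin's pedal to its stop so the lid stood wide open, held it about 3 s, eased it up over about 4 s until the lid was shut, and handed the job in at about 13 s with the arm clear and the low bin untouched.

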